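Set the hotplate to simmer by its push keys

TASK

A pot stands on the small hotplate on the worktop: set the hotplate to simmer by pressing three of the round keys on its front strip lightly with the fingertips, first the blue child-lock key, then the white power key, then the green simmer key; each stays down once pressed. Leave the red boost key up, and do not grasp, lift or shift that pot, its lid or the things beside the hotplate.

Things in the scene. Friction and masses are not known exactly. Their poses are not given: they have to be found in the camera images.
- hotplate: Fixed low black hotplate, 340 (x) x 280 (y) mm, dark glass top 50 mm up, steel control strip along its front edge. Origin: centre of its underside; x points from the strip (robot side) to the back, z up. The strip's face is 46 mm up; the key centres lie on it at x = -127, y = 87, 29, -29, -87 mm; which colour is where varies.
- key_blue (a joint): Travel of the blue key (child-lock release), in m: 0 = up, 0.009 = against its stop; grows as it is pressed straight down. It moves against steady friction of about 3 N and stays where it is left; it counts as down past 0.004, so about 6 mm is a good press. It starts up. More than 20 N on it is too hard.
- key_blue_top (a point): Centre of the top face of the blue round key, 33 mm across, 13 mm proud of the strip when up, 4 mm proud when fully pressed; moves down with the key. World height when up 59 mm.
- key_blue_base: Fixed flat black collar, 45 mm across, 2 mm high, round the blue key; origin on the strip's face under the key's centre.
- key_white (a joint): Travel of the white key (power), in m: 0 = up, 0.009 = against its stop; grows as it is pressed straight down. It moves against steady friction of about 3 N and stays where it is left; it counts as down past 0.004, so about 6 mm is a good press. It starts up. More than 20 N on it is too hard.
- key_white_top (a point): Centre of the top face of the white round key, 33 mm across, 13 mm proud of the strip when up, 4 mm proud when fully pressed; moves down with the key. World height when up 59 mm.
- key_white_base: Fixed flat black collar, 45 mm across, 2 mm high, round the white key; origin on the strip's face under the key's centre.
- key_green (a joint): Travel of the green key (simmer), in m: 0 = up, 0.009 = against its stop; grows as it is pressed straight down. It moves against steady friction of about 3 N and stays where it is left; it counts as down past 0.004, so about 6 mm is a good press. It starts up. More than 20 N on it is too hard.
- key_green_top (a point): Centre of the top face of the green round key, 33 mm across, 13 mm proud of the strip when up, 4 mm proud when fully pressed; moves down with the key. World height when up 59 mm.
- key_green_base: Fixed flat black collar, 45 mm across, 2 mm high, round the green key; origin on the strip's face under the key's centre.
- key_red (a joint): Travel of the red key (boost, not wanted), in m: 0 = up, 0.009 = against its stop; grows as it is pressed straight down. It moves against steady friction of about 3 N and stays where it is left; leave it up: past 0.003 it counts as pressed. It starts up. More than 20 N on it is too hard.
- key_red_top (a point): Centre of the top face of the red round key, 33 mm across, 13 mm proud of the strip when up, 4 mm proud when fully pressed; moves down with the key. World height when up 59 mm.
- key_red_base: Fixed flat black collar, 45 mm across, 2 mm high, round the red key; origin on the strip's face under the key's centre.
- pot: Beige two-eared pot, loose, 194 mm across, 118 mm high, 276 mm over the ears, standing on the hotplate's glass behind the keys (its near wall some 85 mm behind the key centres); origin: centre of its underside.
- pot_lid: Glass lid lying loose on the pot's rim, 194 mm across, 57 mm high with its knob; the knob's top is 226 mm above the worktop; origin: centre of its underside.
- dark_jar: Spice jar with a dark brown cap, loose, 41 mm across, 105 mm high, left of the hotplate; origin: centre of its underside.
- food_tin: Teal food tin, loose, 75 mm across, 58 mm high, right of the hotplate; origin: centre of its underside.
- green_jar: Spice jar with a green cap, loose, 46 mm across, 105 mm high, right of the hotplate, farther back; origin: centre of its underside.
There are look-alikes about, which are no part of the job. There is more than one size of the food_tin; the job needs the largest.

How it is judged (in metres and radians):
On the way, in this order (a step that is already met when the one before it is completed fails the run):
1. the blue key is pressed down (past 4 mm), white and green still up (value of joint key_blue above 0.004 m), for 0.1 s.
2. the white key is pressed down (past 4 mm), green still up (value of joint key_white above 0.004 m), for 0.1 s.
3. the green key is pressed down (past 4 mm) (value of joint key_green above 0.004 m), for 0.1 s.
At the end, for the whole second after the job is handed in: The blue, white and green keys are down by more than 4 mm, the red key is up (less than 3 mm); pot, lid, tin and both spice jars stand upright and at rest within 15 mm of where they were (value of joint each of key_blue, key_white, key_green above 0.004 m and value of joint key_red below 0.003 m and distance of each of pot, pot_lid, dark_jar, food_tin, green_jar from where it was at the start of the episode below 0.015 m and angle between each of pot, pot_lid, dark_jar, food_tin, green_jar's own z axis and vertical below 0.1 rad and linear speed of each of pot, pot_lid, dark_jar, food_tin, green_jar below 0.02 m/s); the robot touches nothing.
It fails at once if the red boost key is pressed (value of joint key_red above 0.003 m).
It fails at once if a key is pushed with more than 20 N (contact force between anything else and key_blue_base above 20 N or contact force between anything else and key_white_base above 20 N or contact force between anything else and key_green_base above 20 N or contact force between anything else and key_red_base above 20 N).
It fails at once if the pot, its lid, the tin or a spice jar is moved by more than 15 mm or lifted (distance of any of pot, pot_lid, dark_jar, food_tin, green_jar from where it was at the start of the episode above 0.015 m).
It also fails if it takes over 38 s, if anything falls off the work surface, if the arm or the gripper's body presses on something with over 40 N, if the wrist force passes 120 N, or if a joint passes its speed limit or range.

ROBOT

A 6-joint arm with a two-finger parallel gripper is mounted at the origin on a cart in front of the work surface, level with it; the furniture and walls round the work are solid. World frame = base frame: x ahead of the robot, y to its left, z up, the work surface at z = 0. Lengths are in mm, angles in degrees, forces in N, time in s.
With the tool pointing down it reaches from about 300 to 850 mm from the base axis. Payload 4.2 kg.
Tool frame: the origin (TCP) lies midway between the tips of the shut fingers; the grasp point (between the pads) lies 19 mm behind it (pinch_z is the distance from the TCP to the grasp point, in mm); z points along the fingers, y is the line along which they close (so a half turn about z gives the same grasp; the last joint's range is limited). The gripper opens to 91 mm and grips with 3 to 60 N. Pads are 32 mm wide; open, the fingers measure 118 mm over their backs; the gripper's body (76 mm by 178 mm) begins 60 mm behind the grasp point.
Start: joints at [-70.588, 18.312, 89.639, -0, 72.044, -1.146], TCP at [201.916, -538.399, 213.976] pointing down, gripper open.
Joint ranges: [-177.97, 177.97], [-48.28, 115.42], [12.27, 149.76], [-77.06, 257.06], [2.81, 150.46], [-146.56, 146.56]. Speed limits (degrees/s): [147.25, 147.25, 180, 180, 180, 180].

INTERFACE

Orientations are given as [roll, pitch, yaw] about the fixed x, y, z axes, in that order (R = Rz(yaw) Ry(pitch) Rx(roll)).
In Python, from workcell import * gives the robot as it stands.
- The arm moves only by the tool step_arm, never from a script. Its argument "steps" is a list of rows, each a list of 7 numbers: the turn, a rotation vector about the tool's x, y, z in degrees, then the shift along the tool's x, y, z in mm, then the opening, from 0 (shut) to 1 (fully open). In form: [[rx, ry, rz, x, y, z, hand], ...]. A call has exactly 8 rows; each row shifts and turns the commanded pose from where the row before left it, along the tool's axes as they then stand; what a row does not reach is not made up. A row lasts 1/8 s, in which the tool goes at most 62.5 mm and 10.7 degrees, less where a joint would pass 70% of its speed; a pose out of reach is approached as far as the arm can. A call is refused whole if a number of a shift passes 62.5 or a number of a turn 10.7, either way. A call with a gripper value outside its range is refused whole. The fingers move at their own pace and stop on an object; "force" is the grip in N (left out, the last holds). Time passes only in rows, so rows that do not move let the fingers close, or fill a call up. It gives the time, the measured TCP pose, the force, the opening and the grip force at its end, in the units of the state.
- state(): the state, without advancing time (a new reading comes with each control period).
- grab_frame(name): name is "side" or "top"; returns a dict with "image" (384x512x3 uint8, blue, green, red), "fovy" (degrees; the focal length in pixels is half the picture's height over the tangent of half this angle, whatever the lens; pixels are square), "cx", "cy" (the principal point, pixels), "origin" and "rotation" of the camera in the world. Camera axes: x right, y down, z forward; pixel columns grow to the right and rows downward; lengths in mm; the calibration is good to about 2 mm. A picture is of the moment at which its call begins. There is no depth.
- job_done(): hands the job in; it is judged then, once.
The state is a dict: "time_s": time; "qpos": joint angles; "qvel": joint speeds; "effort": joint torques, N m; "ee_pos": TCP position; "ee_rot": TCP orientation; "force": force on the tool from outside, world axes, zero at the start; "torque": the same for the moment, N m; "gripper_width": finger opening in mm; "gripper_force": force on a finger pad.
Only numpy, scipy, OpenCV 4.12 (cv2) and the standard library are available. Lean on these libraries where they do the work, as an engineer would, in place of code of your own. Each camera call takes 0.05 s, during which the arm holds its last target. There are 200 camera calls.

## Working session

There is one attempt and no reset: what is moved stays moved. The work goes in short steps, Python scripts to look and compute and a tool call to move; the robot and the scene stay as the last step left them, time stands still between calls to the robot, and variables do not carry over. Pictures are saved under pics/ and viewed, at most 10 in all, crops included, and the job is handed in when it is done.

Besides the shell and the picture viewer there is one more tool, called by a JSON object that holds its "method" and its "body". step_arm: Moves the arm, as the interface text tells. Its arguments: {"type":"object","properties":{"steps":{"type":"array","items":{"type":"array","items":{"type":"number"}}},"force":{"type":"number"}},"required":["steps"]}

```bash
mkdir -p pics; python3 - <<'E'
from workcell import *
import cv2
for n in("top","side"):
    f=grab_frame(n); cv2.imwrite(f"pics/{n}0.png",f["image"]); print(n,{k:v for k,v in f.items() if k!="image"})
s=state();print(s)
E
```

```text
top {'fovy': 50.17509795388796, 'cx': 249.50980602987093, 'cy': 188.34262207081704, 'origin': array([ 495.02425992,   51.23020978, 1242.31987912]), 'rotation': array([-174.56019411,    1.55289844,  -91.63493837])}
side {'fovy': 55.44173617808452, 'cx': 253.31549460005704, 'cy': 193.2308265707263, 'origin': array([178.84990259, 787.35056782, 578.21614991]), 'rotation': array([-118.71558353,   -0.78965958, -147.3789372 ])}
{'time_s': 0.1, 'qpos': array([-7.05868628e+01,  1.83487802e+01,  8.96994540e+01, -2.31542296e-03,
        7.20432649e+01, -1.14470098e+00]), 'qvel': array([ 0.01604439, -0.16710662, -0.14677442, -0.06205255, -0.06971741,
       -0.03225329]), 'effort': array([ 7.45602647e-04, -4.13331306e+01, -2.32509220e+01,  7.28800753e-02,
        4.21583815e-02, -4.26188262e-05]), 'ee_pos': array([ 201.76406479, -537.96068512,  213.19605023]), 'ee_rot': array([-1.79908475e+02,  3.73135573e-04,  2.05585541e+01]), 'force': array([-0.04749976,  0.61909671, -0.30170668]), 'torque': array([-0.0217154 ,  0.00399124,  0.00506972]), 'gripper_force': 0.0, 'gripper_width': 91.40413028073675}
```

View pics/top0.png

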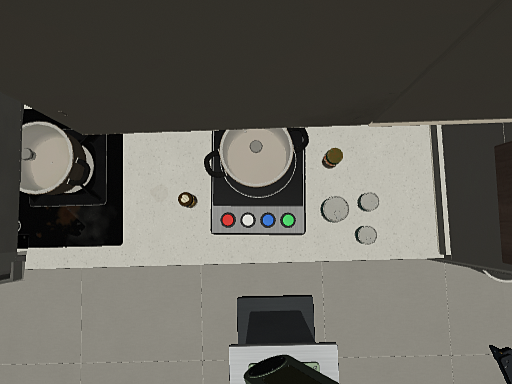

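View pics/side0.png

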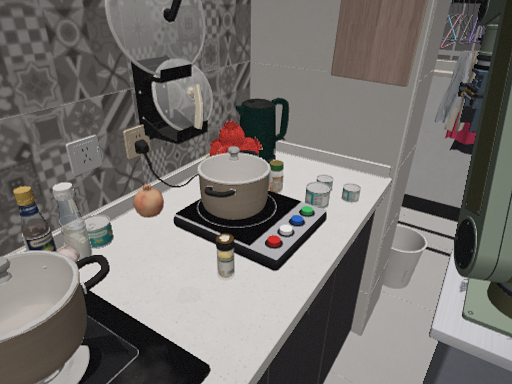

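The top view shows the key strip: red (228,220), white (248,220), blue (268,220), green (288,220). The side view shows the same order. The look-alike tins are at (335,209), (369,201) and (366,235). The largest, at (335,209), is the food tin, which only has to be avoided. Next I measure the keys in an enlarged crop.

```bash
cat > h.py <<'E'
import numpy as np,cv2
from scipy.spatial.transform import Rotation as R
def ray(f,u,v,z):
    fl=f["image"].shape[0]/2/np.tan(np.radians(f["fovy"]/2))
    d=R.from_euler("xyz",f["rotation"],degrees=True).apply([(u-f["cx"])/fl,(v-f["cy"])/fl,1])
    o=np.array(f["origin"]); return o+d*(z-o[2])/d[2]
E
python3 - <<'E'
from workcell import *
from h import *
for n,box in(("top",(205,205,105,35)),("side",(255,200,70,60))):
    f=grab_frame(n); x,y,w,h=box; im=f["image"][y:y+h,x:x+w]
    hsv=cv2.cvtColor(im,cv2.COLOR_BGR2HSV).astype(int);H,S,V=hsv[...,0],hsv[...,1],hsv[...,2]
    for c,m in dict(red=((H<8)|(H>172))&(S>130)&(V>90),blue=(abs(H-108)<15)&(S>120)&(V>90),green=(abs(H-65)<20)&(S>100)&(V>90),white=(S<40)&(V>205)).items():
        k,l,st,ce=cv2.connectedComponentsWithStats(m.astype(np.uint8))
        if k<2: print(n,c,"none");continue
        i=1+np.argmax(st[1:,4]); u,v=ce[i]+[x,y]
        print(n,c,st[i,4],(u.round(1),v.round(1)),ray(f,u,v,57 if n=="side" else 58).round(1))
    for c in [(213,234),(304,233)]:
        if n=="top":print("corner",ray(f,*c,46).round(1))
    if n=="top":cv2.imwrite("pics/crop1.png",cv2.resize(im,None,fx=7,fy=7,interpolation=cv2.INTER_CUBIC))
E
```

```text
top red 100 (np.float64(227.1), np.float64(219.5)) [520.5 147.3  58. ]
top blue 99 (np.float64(267.7), np.float64(219.8)) [516.3  30.3  58. ]
top green 100 (np.float64(287.8), np.float64(219.8)) [514.5 -27.4  58. ]
top white 88 (np.float64(247.5), np.float64(219.5)) [518.7  88.5  58. ]
corner [479.9 190.3  46. ]
corner [475.3 -73.4  46. ]
side red 122 (np.float64(273.4), np.float64(240.7)) [517.6 155.1  57. ]
side blue 94 (np.float64(296.7), np.float64(219.6)) [513.4  39.5  57. ]
side green 81 (np.float64(306.7), np.float64(210.2)) [511.8 -18.2  57. ]
side white 663 (np.float64(312.6), np.float64(247.0)) [428.6 125.4  57. ]
```

View pics/crop1.png

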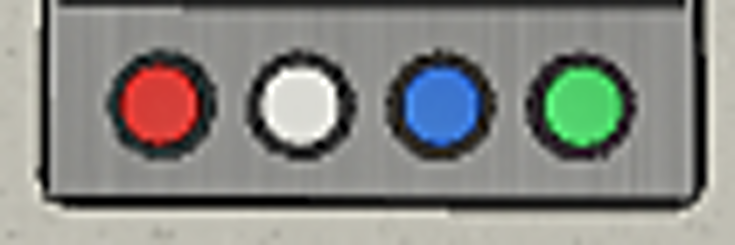

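The crop confirms red, white, blue, green from left to right. The two cameras disagree by about 8 mm in y, so I'll approach above the blue key and check with the tool in view.

{"method": "step_arm", "body": {"steps": [[0,0,0,31,-26,0,0],[0,0,0,31,-26,0,0],[0,0,0,31,-26,0,0],[0,0,0,31,-26,0,0],[0,0,0,31,-26,0,0],[0,0,0,31,-26,0,0],[0,0,0,31,-26,0,0],[0,0,0,31,-26,0,0]], "force": 20}}

```text
time_s: 1.2
ee_pos: [361.5, -255.3, 213.9]
ee_rot: [180.0, -0.0, 20.5]
force: [0.9, -0.1, 0.4]
gripper_width: 14.2
gripper_force: 0.0
```

{"method": "step_arm", "body": {"steps": [[0,0,0,31,-26,0,0],[0,0,0,31,-26,0,0],[0,0,0,31,-26,0,0],[0,0,0,31,-26,0,0],[0,0,0,31,-26,0,0],[0,0,0,31,-26,0,0],[0,0,0,31,-26,0,0],[0,0,0,31,-26,0,0]]}}

```text
time_s: 2.2
ee_pos: [520.7, 26.5, 213.8]
ee_rot: [180.0, 0.0, 20.6]
force: [-0.4, 0.2, -0.4]
gripper_width: 0.7
gripper_force: 0.0
```

{"method": "step_arm", "body": {"steps": [[0,0,7.5,0,0,0,0],[0,0,7.5,0,0,0,0],[0,0,7.5,0,0,0,0],[0,0,0,0,0,20,0],[0,0,0,0,0,25,0],[0,0,0,0,0,25,0],[0,0,0,0,0,20,0],[0,0,0,0,0,0,0]]}}

```text
time_s: 3.2
ee_pos: [519.0, 25.2, 122.5]
ee_rot: [180.0, 0.2, -1.9]
force: [-0.3, 0.3, -0.5]
gripper_width: 0.5
gripper_force: 0.0
```

{"method": "step_arm", "body": {"steps": [[0,0,0,-3,-7,10,0],[0,0,0,0,0,15,0],[0,0,0,0,0,15,0],[0,0,0,0,0,5,0],[0,0,0,0,0,0,0],[0,0,0,0,0,0,0],[0,0,0,0,0,0,0],[0,0,0,0,0,0,0]]}}

```text
time_s: 4.2
ee_pos: [517.7, 32.3, 79.3]
ee_rot: [180.0, -0.0, -1.9]
force: [0.4, 0.4, 0.1]
gripper_width: 0.6
gripper_force: 0.0
```

```bash
python3 - <<'E'
from workcell import *
from h import *
print(state()["ee_pos"])
f=grab_frame("side"); cv2.imwrite("pics/side2.png",cv2.resize(f["image"][160:270,225:355],None,fx=5,fy=5,interpolation=cv2.INTER_CUBIC))
fl=192/np.tan(np.radians(f["fovy"]/2))
p=R.from_euler("xyz",f["rotation"],degrees=True).inv().apply(state()["ee_pos"]-f["origin"]);u=np.array([f["cx"],f["cy"]])+fl*p[:2]/p[2]
print("tcp proj",u,"crop",(u-[225,160])*5)
for x,y in((516.3,30.3),(513.4,39.5)):
    p=R.from_euler("xyz",f["rotation"],degrees=True).inv().apply(np.array([x,y,59])-f["origin"]);u=np.array([f["cx"],f["cy"]])+fl*p[:2]/p[2];print(u,(u-[225,160])*5)
E
```

```text
[517.72208044  32.34526477  79.26182797]
tcp proj [297.06915765 210.69858947] crop [360.34578826 253.49294737]
[297.32867188 217.00723168] [361.6433594  285.03615839]
[296.74646541 218.89957525] [358.73232705 294.49787625]
```

View pics/side2.png

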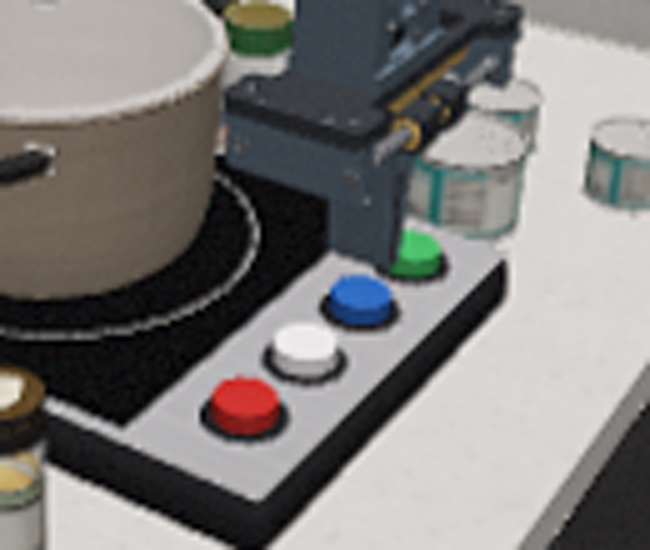

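The picture shows the fingertip at crop (362,258), right above the blue key top at (361,292). Correcting for the camera offset puts the key at about (516,33), so I press.

{"method": "step_arm", "body": {"steps": [[0,0,0,-2,-1,6,0],[0,0,0,0,0,6,0],[0,0,0,0,0,5,0],[0,0,0,0,0,3,0],[0,0,0,0,0,3,0],[0,0,0,0,0,2,0],[0,0,0,0,0,1,0],[0,0,0,0,0,0,0]]}}

```text
time_s: 5.25
ee_pos: [515.9, 33.4, 52.9]
ee_rot: [180.0, -0.1, -1.9]
force: [-0.3, 0.7, -0.4]
gripper_width: 0.5
gripper_force: 0.0
```

{"method": "step_arm", "body": {"steps": [[0,0,0,0,0,-10,0],[0,0,0,0,0,-16,0],[0,0,0,0,-30,0,0],[0,0,0,2,-28,0,0],[0,0,0,0,0,0,0],[0,0,0,0,0,0,0],[0,0,0,0,0,0,0],[0,0,0,0,0,0,0]]}}

```text
time_s: 6.25
ee_pos: [519.4, 90.7, 78.9]
ee_rot: [180.0, 0.0, -2.0]
force: [-0.5, -0.1, -0.7]
gripper_width: 0.3
gripper_force: 0.0
```

```bash
python3 - <<'E'
from workcell import *
from h import *
f=grab_frame("side"); cv2.imwrite("pics/side3.png",cv2.resize(f["image"][180:270,245:355],None,fx=6,fy=6,interpolation=cv2.INTER_CUBIC))
print(state()["ee_pos"])
E
```

```text
[519.47769856  90.75922905  78.93520289]
```

View pics/side3.png

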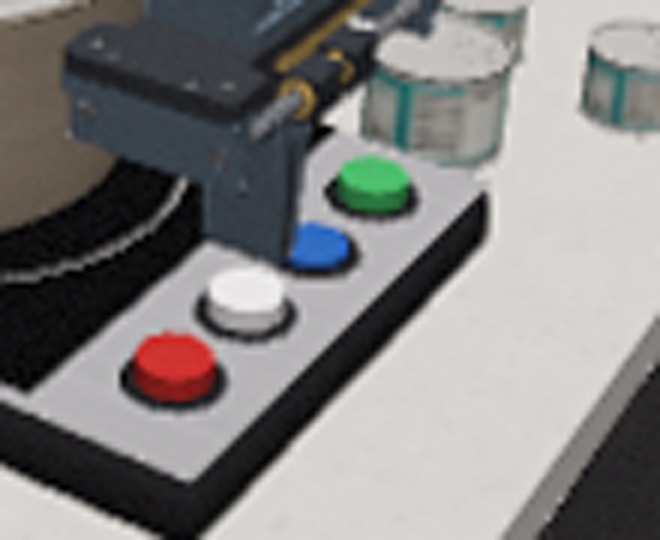

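The blue key at crop (318,247) now stands visibly lower than the others, so it is down. The fingertip is above the white key at (247,292). Same press on white, then move to green by going 116 mm back over blue, raised.

{"method": "step_arm", "body": {"steps": [[0,0,0,-1,0,6,0],[0,0,0,0,0,6,0],[0,0,0,0,0,5,0],[0,0,0,0,0,3,0],[0,0,0,0,0,3,0],[0,0,0,0,0,2,0],[0,0,0,0,0,1,0],[0,0,0,0,0,0,0]]}}

```text
time_s: 7.3
ee_pos: [518.8, 91.4, 52.9]
ee_rot: [-180.0, -0.1, -1.9]
force: [0.2, -0.2, -0.2]
gripper_width: 0.2
gripper_force: 0.0
```

{"method": "step_arm", "body": {"steps": [[0,0,0,0,0,-10,0],[0,0,0,0,0,-16,0],[0,0,0,0,30,0,0],[0,0,0,0,30,0,0],[0,0,0,0,30,0,0],[0,0,0,0,26,0,0],[0,0,0,0,0,0,0],[0,0,0,0,0,0,0]]}}

```text
time_s: 8.3
ee_pos: [514.9, -24.2, 79.3]
ee_rot: [-180.0, -0.1, -2.0]
force: [0.2, 0.6, 0.4]
gripper_width: 0.3
gripper_force: 0.0
```

```bash
python3 - <<'E'
from workcell import *
from h import *
f=grab_frame("side"); cv2.imwrite("pics/side4.png",cv2.resize(f["image"][180:270,245:355],None,fx=6,fy=6,interpolation=cv2.INTER_CUBIC))
print(state()["ee_pos"])
E
```

```text
[514.82654908 -23.88753956  79.20649922]
```

View pics/side4.png

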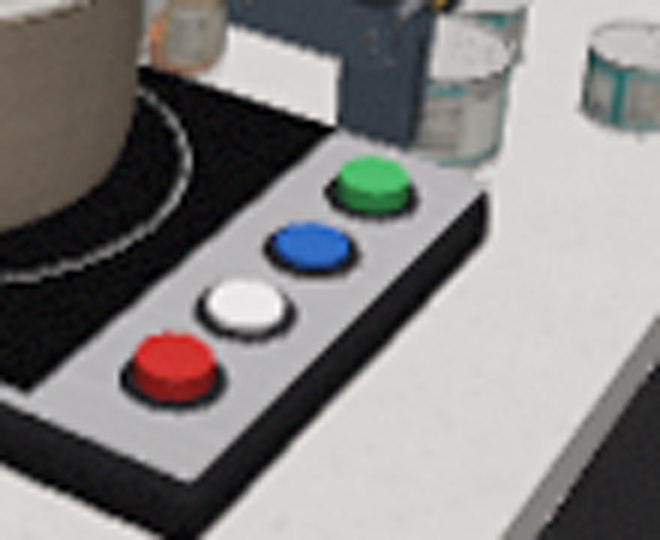

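Blue at crop (312,246) and white (246,304) are both down; green (374,178) and red (174,355) are up. Now I press green and retreat upward.

{"method": "step_arm", "body": {"steps": [[0,0,0,0,1,6,0],[0,0,0,0,0,6,0],[0,0,0,0,0,5,0],[0,0,0,0,0,3,0],[0,0,0,0,0,3,0],[0,0,0,0,0,2,0],[0,0,0,0,0,1,0],[0,0,0,0,0,0,0]]}}

```text
time_s: 9.35
ee_pos: [514.9, -25.8, 52.9]
ee_rot: [180.0, -0.1, -1.9]
force: [0.2, -0.5, -0.1]
gripper_width: 0.5
gripper_force: 0.0
```

{"method": "step_arm", "body": {"steps": [[0,0,0,0,0,-10,0],[0,0,0,0,0,-20,0],[0,0,0,0,0,-30,0],[0,0,0,0,0,-30,0],[0,0,0,0,0,-20,0],[0,0,0,0,0,0,0],[0,0,0,0,0,0,0],[0,0,0,0,0,0,0]]}}

```text
time_s: 10.35
ee_pos: [513.9, -25.6, 161.9]
ee_rot: [180.0, 0.1, -1.9]
force: [-0.6, 0.3, -0.9]
gripper_width: 0.5
gripper_force: 0.0
```

```bash
python3 - <<'E'
from workcell import *
from h import *
f=grab_frame("side"); cv2.imwrite("pics/side5.png",cv2.resize(f["image"][130:280,200:370],None,fx=4,fy=4,interpolation=cv2.INTER_CUBIC))
E
```

```text
(no output)
```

View pics/side5.png

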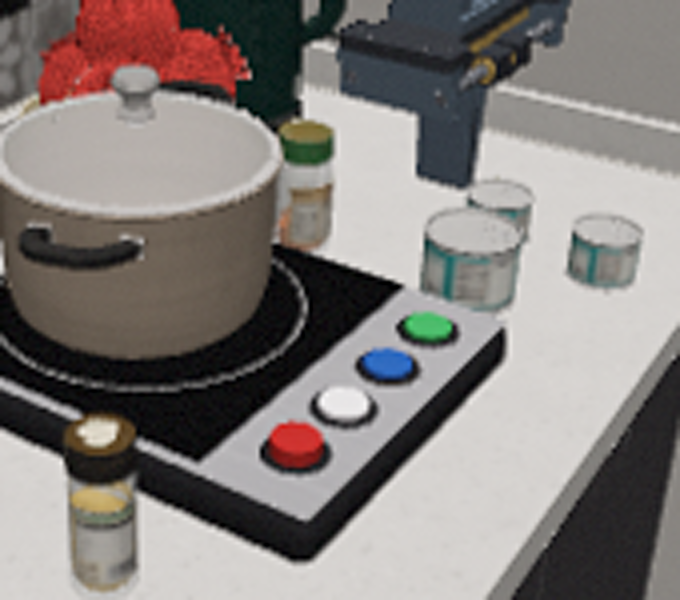

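Green (428,327), blue (388,364) and white (344,404) are all down. Red (296,442) is up, nothing has been disturbed, and the arm is clear.

```bash
python3 -c "
from workcell import *
print(job_done())"
```

```text
the job is handed in; nothing more can be done
None
```

I pressed blue, white and green in that order, and the last picture shows all three down, red up, the pot, jars and tin undisturbed and the arm clear; the job is handed in, but no verdict came back.

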